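# Slide the jig plate onto its locating pin

### The arm

A 6-joint arm with a two-finger parallel gripper is mounted at the origin on a cart in front of the work surface, level with it; the furniture and walls round the work are solid. World frame = base frame: x ahead of the robot, y to its left, z up, the work surface at z = 0. Lengths are in m, angles in rad, forces in N, time in s.
With the tool pointing down it reaches from about 0.4 to 0.925 m from the base axis. Payload 3.4 kg.
Tool frame: the origin (TCP) lies between the finger pads; the fingertips stand arm.tip_reach ahead of it and the grasp point (between the pads) lies 11 mm behind it (arm.tip_reach is the distance from the TCP to the fingertips, in m); z points along the fingers, y is the line along which they close (so a half turn about z gives the same grasp; the last joint's range is limited). The gripper opens to 85 mm and grips with 20 to 120 N. Pads are 22 mm wide; open, the fingers measure 114 mm over their backs; the gripper's body (76 mm by 85 mm) begins 54 mm behind the grasp point. The pads swing forward as they close: fully open they stand 13 mm farther back than shut.
Start: joints at [1.188, 0.307, 1.506, -0, 1.328, -0.073], TCP at [0.175, 0.548, 0.239] pointing down, gripper open.
Joint ranges: [-3.12, 3.12], [-1.05, 2.28], [0.14, 2.33], [-1.42, 4.57], [0.1, 2.73], [-2.68, 2.68]. Speed limits (rad/s): [2.57, 2.57, 3.14, 3.14, 3.14, 3.14].

### API

Orientations are given as a rotation vector (axis times angle).
In Python, from rig import status, vision, close_job, arm gives the robot as it stands. The module is installed in compiled form; this text tells all that it offers.
- The arm moves only by the shell command python3 -m crank 'ROWS' [FORCE]. ROWS is JSON, a list of rows, each a list of 7 numbers: the shift along the tool's x, y, z in mm, then the turn, a rotation vector about the tool's x, y, z in degrees, then the finger opening in mm, from 0 to 85.4. In form: [[tx, ty, tz, wx, wy, wz, claw], ...]. A call has exactly 8 rows; each row is the pose to reach, as a shift and turn from the pose commanded when the call began, along the tool's axes at that moment; what a row does not reach only later rows make up. A row lasts 1/10 s, in which the tool goes at most 50 mm and 8.59 degrees, less where a joint would pass 70% of its speed; a pose out of reach is approached as far as the arm can. A call with a gripper value outside its range is refused whole. The fingers move at their own pace and stop on an object; FORCE is the grip in N (left out, the last holds). Time passes only in rows, so rows that repeat a pose let the fingers close, or fill a call up. It gives the time, the measured TCP pose, the force, the opening and the grip force at its end, in the units of the state.
- status.sense(): the state, without advancing time (a new reading comes with each control period).
- vision.grab_frame(name): name is "scene" or "top"; returns the picture (400x640x3 uint8, blue, green, red); there is no depth.
- vision.camera_model(name): a dict with "mtx" (3x3 intrinsics, pixels), "dist" ([k1, k2, p1, p2, k3] as OpenCV has them; the pictures are not rectified), "eye" and "orientation" of the camera in the world. Camera axes: x right, y down, z forward; pixel columns grow to the right and rows downward; lengths in m; the calibration is good to about 2 mm. A picture is of the moment at which its call begins. camera_model takes no time and is no camera call.
- close_job(): hands the job in; it is judged then, once.
The state is a dict: "clock": time; "qpos": joint angles; "qd": joint speeds; "effort": joint torques, N m; "ee_pos": TCP position; "orientation": TCP orientation; "ft_force": force on the tool from outside, world axes, zero at the start; "torque": the same for the moment, N m; "opening": finger opening in m; "finger_force": force on a finger pad.
Only numpy, scipy, OpenCV 4.12 (cv2) and the standard library are available. Lean on these libraries where they do the work, as an engineer would, in place of code of your own. Each camera call takes 0.05 s, during which the arm holds its last target. There are 200 camera calls.

### The job

Fit the loose steel plate to the blue-railed soldering jig. Lay it in the channel between the rails, its hole end towards the pin end of the jig, so that it rests tilted on top of the brass pin with its hole just short of it, and let go; then push it gently along the channel until the hole drops over the pin and the plate lies flat, and take the gripper away. The jig only stands on the worktop, so do not shove it out of place, and leave the other things alone.

Things in the scene. Friction and masses are not known exactly. Their poses are not given: they have to be found in the camera images.
- plate: Loose steel plate, 130 (x) x 80 (y) x 6 (z) mm, about 0.25 kg. Origin: centre of its underside; z up. A round through hole, 14 mm in diameter, is centred 10 mm from the origin along +x (the hole end). A black grip block stands on it (see plate_grip).
- plate_grip (a point): Middle of the plate's upright black grip block, 20 mm behind (-x of) the plate's origin and 24 mm above its underside. The block is 14 mm thick along x, 44 mm wide along y, and stands from the plate's top (6 mm above the underside) to 42 mm above the underside. Take it across its 14 mm; push it on its rear (-x) face.
- plate_nose (a point): Point on the plate's underside at the middle of its hole end, 65 mm from the plate's origin along its +x.
- jig: Soldering jig, 210 (x) x 110 (y) mm, about 1.5 kg, loose on four rubber feet; pushes of more than about 8 N may slide it. Origin: centre of its underside at worktop level; z up. Flat bed at z = 20 mm; two blue rails along x, tops at z = 30 mm, leave a channel 83 mm wide (1.5 mm spare on either side of the plate).
- jig_slot (a point): Middle of the dark slot in the jig's bed, on the bed's surface, 30 mm from the jig's origin along its +x (the pin end). One fixed brass pin, 10 mm in diameter, 6 mm high above the bed, top bevelled, stands in the channel's middle line anywhere from 20 mm before to 20 mm beyond this point (along x); where is not measured: find it by feel or eye.
- jig_bed (a point): Middle of the jig's bed, on its surface, 20 mm above the jig's origin. Laid over the pin with its hole short of it, the plate rests with its rear end on the bed and its nose (+x end) up, tilted 0.04 to 0.1 rad. Pushed in +x it slides with 1 to 4 N of friction until the hole drops over the pin, and there it stops hard.
- stick_red: Red USB stick, 18 x 52 x 9 mm, lying on the worktop, to be left alone. Origin: centre of its underside.
- loupe: Black eye loupe, 43 mm in diameter, 34 mm high, to be left alone. Origin: centre of its underside.
- pen: Blue and white marker pen, 17 x 135 x 16 mm, lying on the worktop, to be left alone. Origin: centre of its underside.
Mind the look-alikes: they are no part of the job. Of the things shaped like the plate, the steel one is meant. There is more than one size of the jig; the job needs the larger.

How it is judged:
By the outcome, as a careful person would: the job done as asked, in the order asked, and still so for the second after the job is handed in, with the robot touching nothing.
It also fails if it takes over 69 s, if anything falls off the work surface, if the arm or the gripper's body presses on something with over 40 N, if the wrist force passes 120 N, or if a joint passes its speed limit or range.

## Working session

There is one attempt and no reset: what is moved stays moved. The work goes in short steps, Python scripts to look and compute and a shell command to move; the robot and the scene stay as the last step left them, time stands still between calls to the robot, and variables do not carry over. Pictures are saved under pics/ and viewed, at most 10 in all, crops included, and the job is handed in when it is done.

```bash
mkdir -p pics; ls; python3 - <<'E'
from rig import status, vision, close_job, arm
import cv2
for n in("scene","top"):
    cv2.imwrite(f"pics/{n}0.png",vision.grab_frame(n)); print(n,vision.camera_model(n))
print(status.sense()); print(arm.tip_reach)
E
```

```text
pics
scene {'mtx': array([[419.5874507 ,   0.        , 327.32287522],
       [  0.        , 419.5874507 , 208.23609318],
       [  0.        ,   0.        ,   1.        ]]), 'dist': array([-0.11235232,  0.        ,  0.        ,  0.        ,  0.        ]), 'eye': array([0.10775666, 0.81827504, 1.19496042]), 'orientation': array([-0.62432625,  2.72418998, -1.00432613])}
top {'mtx': array([[432.12937114,   0.        , 320.54264219],
       [  0.        , 432.12937114, 200.14447911],
       [  0.        ,   0.        ,   1.        ]]), 'dist': array([-0.03217865,  0.        ,  0.        ,  0.        ,  0.        ]), 'eye': array([ 0.39461571, -0.07798045,  1.30548686]), 'orientation': array([-2.1263032 ,  2.18850084, -0.13978347])}
{'clock': 0.1, 'qpos': array([ 1.18753403e+00,  3.07511089e-01,  1.50754749e+00, -3.94959768e-05,
        1.32839666e+00, -7.34795138e-02]), 'qd': array([-0.00048493, -0.00058146, -0.00363199, -0.00145532, -0.00143041,
        0.00045209]), 'effort': array([ 8.93498218e-04, -4.58528030e+01, -2.52610159e+01,  9.05505090e-05,
        5.55772785e-03,  1.32544233e-05]), 'ee_pos': array([0.1750853 , 0.54705157, 0.23846396]), 'orientation': array([-4.84588005e-01, -3.10360371e+00,  2.86305599e-03]), 'ft_force': array([ 0.38032255,  0.2306048 , -0.75698643]), 'torque': array([-0.01095757,  0.03388299,  0.01332322]), 'finger_force': 0.0, 'opening': 0.0852472431324115}
0.008
```

View pics/top0.png

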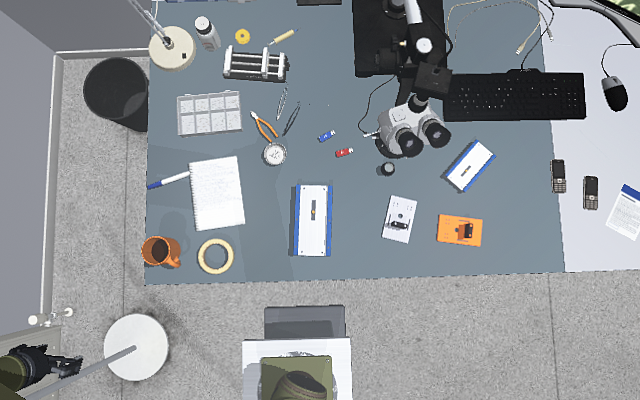

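View pics/scene0.png

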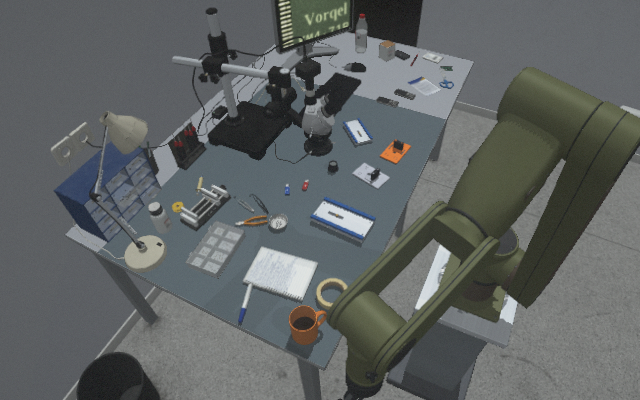

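The top view shows the larger jig at about (312,220), the steel plate at (400,219), the orange decoy plate at (460,230) and the small jig at (469,165). I'll enlarge the work area next.

```bash
cat > h.py <<'E'
import numpy as np, cv2
from rig import vision
from scipy.spatial.transform import Rotation as R
def cam(n):
    m=vision.camera_model(n); return m['mtx'],m['dist'],np.array(m['eye']),R.from_rotvec(m['orientation']).as_matrix()
def unproj(n,px,z):
    K,d,e,Rm=cam(n); u=cv2.undistortPoints(np.array(px,float).reshape(-1,1,2),K,d).reshape(-1,2)
    r=np.c_[u,np.ones(len(u))]@Rm.T; return e+r*((z-e[2])/r[:,2])[:,None]
def proj(n,P):
    K,d,e,Rm=cam(n); return cv2.projectPoints((np.array(P,float).reshape(-1,3)-e)@Rm,np.zeros(3),np.zeros(3),K,d)[0].reshape(-1,2)
E
python3 - <<'E'
import cv2
a=cv2.imread("pics/top0.png")[175:265,280:430]
cv2.imwrite("pics/c1.png",cv2.resize(a,None,fx=5.3,fy=5.3,interpolation=cv2.INTER_CUBIC))
E
```

```text
(no output)
```

View pics/c1.png

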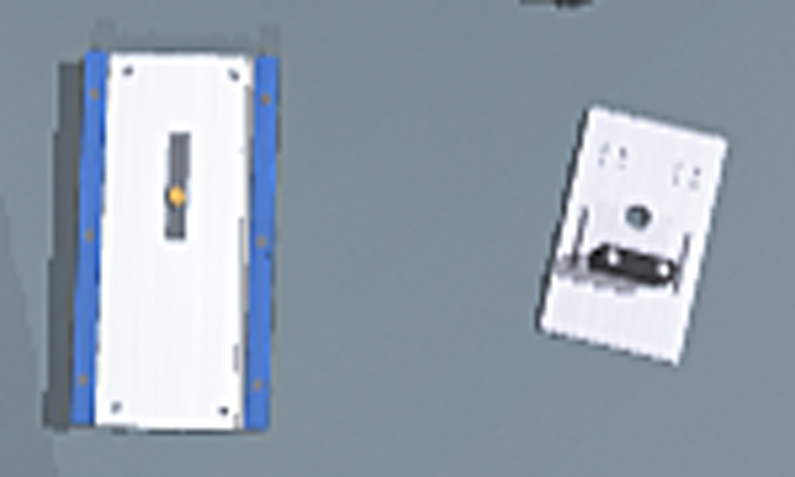

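The crop shows the jig with blue rail outer corners near (87,52), (278,57), (270,430) and (72,425). The brass pin is at about (177,196), in the lower half of the slot. On the steel plate the hole is at (638,216) and the block at (632,264), so the hole end points up, the same way as the jig's pin end.

```bash
cat > m.py <<'E'
from h import *
from scipy.optimize import least_squares
S=8
def up(im,x0,x1,y0,y1):
    return cv2.resize(im[y0:y1,x0:x1],None,fx=S,fy=S,interpolation=cv2.INTER_CUBIC).astype(float)
def px(u,v,x0,y0): return np.c_[(np.array(u)+.5)/S-.5+x0,(np.array(v)+.5)/S-.5+y0]
def biggest(m):
    c=max(cv2.findContours(m.astype(np.uint8),cv2.RETR_EXTERNAL,cv2.CHAIN_APPROX_NONE)[0],key=cv2.contourArea); return c[:,0,:]
def rect(n,c,x0,y0,z,seed=None):
    w=unproj(n,px(c[:,0],c[:,1],x0,y0),z)[:,:2]
    return cv2.minAreaRect((cv2.convexHull(w.astype(np.float32)*1000)))
E
cat > meas.py <<'E'
from m import *
im=cv2.imread("pics/top0.png")
# plate
x0,x1,y0,y1=378,422,190,248
a=up(im,x0,x1,y0,y1); c=biggest(a.min(2)>190)
print("plate",rect("top",c,x0,y0,.006))
for (u,v),z in [((638,216),.006),((632,264),.04)]:
    print("hole/block",unproj("top",[[(u+.5)/5.3-.5+280,(v+.5)/5.3-.5+175]],z))
x0,x1,y0,y1=285,340,178,262
a=up(im,x0,x1,y0,y1)
blue=((a[:,:,0]-a[:,:,2])>80)
n,l,st,ce=cv2.connectedComponentsWithStats(blue.astype(np.uint8))
for i in range(1,n):
    if st[i,4]>2000:
        ys,xs=np.where(l==i); print("rail",cv2.minAreaRect((unproj("top",px(xs,ys,x0,y0),.03)[:,:2]*1000).astype(np.float32)), unproj("top",px([ce[i,0]],[ce[i,1]],x0,y0),.03))
w=a.min(2)>190; c=biggest(w); print("bed",rect("top",c,x0,y0,.02))
br=(a[:,:,2]-a[:,:,0])>60; ys,xs=np.where(br); print("pin",len(xs),unproj("top",px([xs.mean()],[ys.mean()],x0,y0),.026))
dk=(a.max(2)<140); c=max([q for q in cv2.findContours(dk[120:-200,120:-120].astype(np.uint8),0,1)[0]],key=cv2.contourArea)[:,0,:]+120
print("slot",rect("top",c,x0,y0,.02))
E
python3 meas.py
```

```text
plate ((496.2442321777344, -320.2467956542969), (81.00533294677734, 131.88685607910156), 74.42443084716797)
hole/block [[ 0.50631291 -0.32303499  0.006     ]]
hole/block [[ 0.47683652 -0.31191881  0.04      ]]
rail ((502.60333251953125, -11.235227584838867), (13.412081718444824, 208.41754150390625), 86.4756088256836) [[ 0.50145086 -0.01137336  0.03      ]]
rail ((496.7483825683594, -107.37767028808594), (13.39990234375, 208.47315979003906), 86.54497528076172) [[ 0.49490967 -0.10731231  0.03      ]]
bed ((499.511474609375, -58.443824768066406), (81.90718078613281, 211.43930053710938), 86.70161437988281)
pin 463 [[ 0.52359809 -0.06069708  0.026     ]]
slot ((529.8610229492188, -60.05110549926758), (10.903223037719727, 57.964935302734375), 86.51834106445312)
```

```bash
cat > d.py <<'E'
from h import *
from rig import status
def tool(yaw,pitch=0,flip=1):
    # tool y along flip*(heading yaw), z down; pitch>0 raises the nose
    c,s=np.cos(np.radians(yaw)),np.sin(np.radians(yaw)); y=flip*np.array([c,s,0]); z=np.array([0,0,-1.])
    M=np.c_[np.cross(y,z),y,z]; ax=np.array([s,-c,0])   # about -lateral: nose up
    return R.from_rotvec(ax*np.radians(pitch)).as_matrix()@M
def delta(pos,Rt):
    s=status.sense(); Rc=R.from_rotvec(s['orientation']).as_matrix()
    print("tool shift mm",np.round(Rc.T@(np.array(pos)-s['ee_pos'])*1e3,1),"turn",np.round(np.degrees(R.from_matrix(Rc.T@Rt).as_rotvec()),2))
E
python3 - <<'E'
from d import *
s=status.sense(); print(R.from_rotvec(s['orientation']).as_matrix().round(3))
for f in(1,-1):
    print(f); delta([.45,.15,.239],tool(-15.6,0,f)); delta([.477,-.3145,.16],tool(-15.6,0,f))
E
```

```text
[[-0.952  0.305 -0.001]
 [ 0.305  0.952 -0.002]
 [ 0.    -0.002 -1.   ]]
1
tool shift mm [-382.9 -294.3   -0. ] turn [-9.000e-02  8.000e-02  8.785e+01]
tool shift mm [-550.2 -728.4   79.8] turn [-9.000e-02  8.000e-02  8.785e+01]
-1
tool shift mm [-382.9 -294.3   -0. ] turn [-8.000e-02 -9.000e-02 -9.215e+01]
tool shift mm [-550.2 -728.4   79.8] turn [-8.000e-02 -9.000e-02 -9.215e+01]
```

```bash
python3 -m crank '[[-38,-29,0,0,0,8,85],[-76,-58,0,0,0,16,85],[-115,-88,0,0,0,24,85],[-153,-118,0,0,0,32,85],[-192,-147,0,0,0,40,85],[-230,-177,0,0,0,48,85],[-268,-206,0,0,0,56,85],[-306,-235,0,0,0,64,85]]'; python3 -c "
from d import *
delta([.477,-.3145,.16],tool(-15.6))"
```

```text
clock: 0.9
ee_pos: [0.3956, 0.2287, 0.2391]
orientation: [-2.062, -2.37, 0.0]
ft_force: [0.5, 0.2, 0.0]
opening: 0.0852
finger_force: 0.0
tool shift mm [-549.2    5.8   79.2] turn [-2.000e-02  1.000e-02  2.353e+01]
```

```bash
python3 -m crank '[[-45,1,0,0,0,4,85],[-90,1,0,0,0,8,85],[-135,2,5,0,0,12,85],[-180,2,10,0,0,16,85],[-225,3,20,0,0,20,85],[-270,3,30,0,0,23.5,85],[-315,4,40,0,0,23.5,85],[-360,4,50,0,0,23.5,85]]'; python3 -c "
from d import *
delta([.477,-.3145,.13],tool(-15.6))"
```

```text
clock: 1.7
ee_pos: [0.4505, -0.127, 0.1888]
orientation: [-2.497, -1.906, -0.0]
ft_force: [1.6, 0.9, -0.7]
opening: 0.0852
finger_force: 0.0
tool shift mm [-173.9   74.9   58.7] turn [-0.   -0.01  0.33]
```

```bash
python3 -m crank '[[-40,17,14,0,0,0.3,85],[-80,34,28,0,0,0.3,85],[-120,51,42,0,0,0.3,85],[-155,66,52,0,0,0.3,85],[-174,75,59,0,0,0.3,60],[-174,75,59,0,0,0.3,50],[-174,75,59,0,0,0.3,50],[-174,75,59,0,0,0.3,50]]'; python3 - <<'E'
from d import *
delta([.477,-.3145,.019],tool(-15.6))
a=vision.grab_frame("top"); b=vision.grab_frame("scene")
cv2.imwrite("pics/t1.png",a);cv2.imwrite("pics/s1.png",b)
P=[.477,-.3145,.02]
out=[]
for n,i in(("top",a),("scene",b)):
    u,v=proj(n,P)[0].astype(int); out.append(cv2.resize(i[v-45:v+45,u-40:u+40],(400,450),interpolation=cv2.INTER_CUBIC)); print(u,v)
cv2.imwrite("pics/c2.png",np.hstack(out))
E
```

```text
clock: 2.5
ee_pos: [0.4769, -0.3111, 0.1305]
orientation: [-2.5, -1.901, -0.0]
ft_force: [0.3, -0.4, 0.7]
opening: 0.05
finger_force: 0.0
tool shift mm [ -3.4   1.1 111.5] turn [-0.05 -0.05  0.1 ]
398 224
374 175
```

View pics/c2.png

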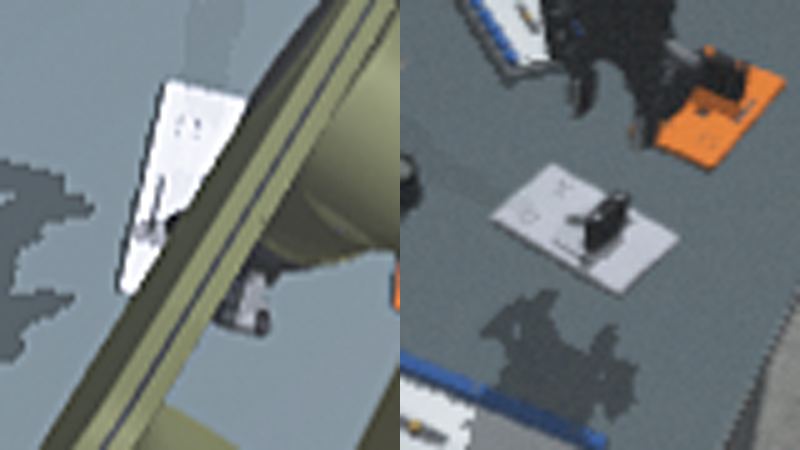

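The scene crop shows the plate clear, with corners at crop (553,163), (681,238), (620,297) and (490,215). The fingers, nearer the camera, are above it.

```bash
python3 - <<'E'
from d import *
c=np.array([[153,163],[281,238],[220,297],[90,215]])/5-.4+[334,130]
w=unproj("scene",c,.006); print(w.round(4),w.mean(0))
def box(cx,cy,yaw,L,W,z):
    r=R.from_euler('z',yaw,degrees=True).as_matrix()
    return (np.array([[a*L/2,b*W/2,0] for a,b in((1,1),(1,-1),(-1,-1),(-1,1))])@r.T+[cx,cy,z])
print(box(.4962,-.3202,-15.6,.13,.08,.006))
# jig rails in scene0
import m
im=cv2.imread("pics/scene0.png"); x0,x1,y0,y1=300,385,190,250
a=m.up(im,x0,x1,y0,y1); w=a.min(2)>150
cc=m.biggest(w); print("bed scene",m.rect("scene",cc,x0,y0,.02))
x0,x1,y0,y1=345,400,155,195
a=m.up(im,x0,x1,y0,y1); cc=m.biggest(a.min(2)>150); print("plate scene",m.rect("scene",cc,x0,y0,.006))
E
```

```text
[[ 0.5479 -0.3813  0.006 ]
 [ 0.4216 -0.3446  0.006 ]
 [ 0.4418 -0.2634  0.006 ]
 [ 0.57   -0.3031  0.006 ]] [ 0.49532443 -0.32310331  0.006     ]
[[ 0.56956236 -0.29915329  0.006     ]
 [ 0.54804877 -0.37620629  0.006     ]
 [ 0.42283764 -0.34124671  0.006     ]
 [ 0.44435123 -0.26419371  0.006     ]]
bed scene ((499.28656005859375, -64.48310852050781), (76.12821197509766, 210.2018585205078), 86.1673583984375)
plate scene ((517.2635498046875, -330.1044616699219), (80.50747680664062, 87.10794067382812), 74.54547882080078)
```

```bash
python3 -m crank '[[-4.4,1,20,0,0,0,50],[-4.4,1,45,0,0,0,50],[-4.4,1,70,0,0,0,50],[-4.4,1,90,0,0,0,50],[-4.4,1,100,0,0,0,50],[-4.4,1,107,0,0,0,50],[-4.4,1,110,0,0,0,50],[-4.4,1,111,0,0,0,50]]'
python3 -m crank '[[0,0,0,0,0,0,40],[0,0,0,0,0,0,20],[0,0,0,0,0,0,8],[0,0,0,0,0,0,8],[0,0,0,0,0,0,8],[0,0,0,0,0,0,8],[0,0,0,0,0,0,8],[0,0,0,0,0,0,8]]' 50
python3 -c "
from rig import vision;import cv2
i=vision.grab_frame('scene');cv2.imwrite('pics/s2.png',i);cv2.imwrite('pics/c3.png',cv2.resize(i[130:230,300:420],(720,600),interpolation=cv2.INTER_CUBIC))"
```

```text
clock: 3.4
ee_pos: [0.4776, -0.3174, 0.0198]
orientation: [2.5, 1.9, 0.0]
ft_force: [-0.5, -0.6, 0.8]
opening: 0.0498
finger_force: 0.0
clock: 4.2
ee_pos: [0.4774, -0.3176, 0.02]
orientation: [2.501, 1.9, 0.0]
ft_force: [-0.1, 0.1, 6.5]
opening: 0.0132
finger_force: 50.4
```

View pics/c3.png

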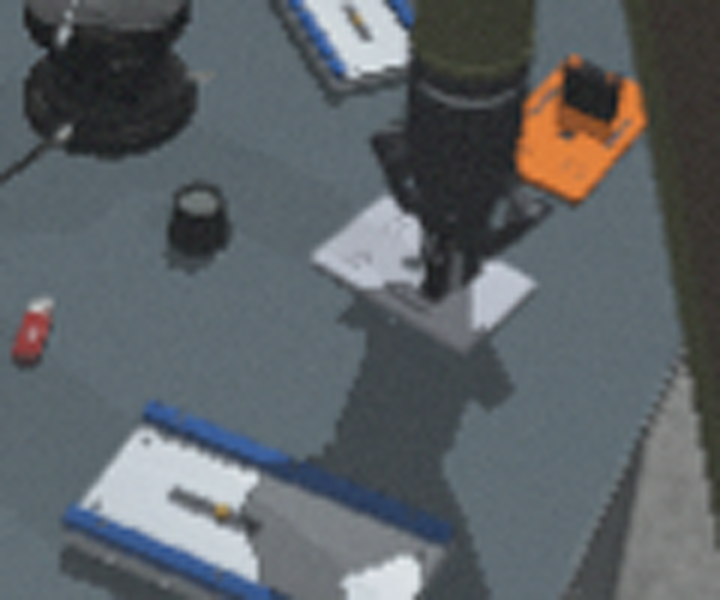

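Gripped, with the opening at 13 mm. Next I lift the plate and carry it over the jig.

```bash
python3 -m crank '[[0,0,-5,0,0,0,8],[0,0,-15,0,0,0,8],[0,0,-30,0,0,0,8],[0,0,-50,0,0,0,8],[0,0,-70,0,0,0,8],[0,0,-80,0,0,0,8],[0,0,-80,0,0,0,8],[0,0,-80,0,0,0,8]]'; python3 -c "
from d import *
delta([.4763,-.0604,.1],tool(-3.5)); delta([.4763,-.0604,.1],tool(-3.5,3.8))"
```

```text
clock: 5.05
ee_pos: [0.4767, -0.317, 0.099]
orientation: [-2.501, -1.9, 0.0]
ft_force: [-0.2, 0.0, -3.7]
opening: 0.0134
finger_force: 49.4
tool shift mm [247.1 -69.2  -0.9] turn [ -0.03  -0.02 -12.05]
tool shift mm [247.1 -69.2  -0.9] turn [ -3.82   0.38 -12.05]
```

```bash
python3 -m crank '[[25,-7,0,0,0,-1,8],[60,-17,0,-0.5,0,-3,8],[100,-28,0,-1,0.1,-5,8],[140,-39,0,-2,0.2,-7,8],[180,-50,0,-3,0.3,-9,8],[215,-60,0,-3.8,0.4,-11,8],[238,-67,0,-3.8,0.4,-12,8],[247,-69,-1,-3.8,0.4,-12,8]]'
python3 -m crank '[[0,0,0,0,0,0,8],[0,0,0,0,0,0,8],[0,0,0,0,0,0,8],[0,0,0,0,0,0,8],[0,0,25,0,0,0,8],[0,0,25,0,0,0,8],[0,0,25,0,0,0,8],[0,0,25,0,0,0,8]]'
python3 - <<'E'
from d import *
delta([.4763,-.0604,.046],tool(-3.5,3.8))
a=vision.grab_frame('scene');b=vision.grab_frame('top');cv2.imwrite('pics/s3.png',a);cv2.imwrite('pics/t3.png',b)
f=lambda i,x,y:cv2.resize(i[y:y+100,x:x+80],(400,500),interpolation=cv2.INTER_CUBIC)
cv2.imwrite('pics/c4.png',np.hstack([f(a,305,160),f(b,270,160)]))
E
```

```text
clock: 5.85
ee_pos: [0.4746, -0.0583, 0.099]
orientation: [2.253, 2.123, 0.067]
ft_force: [-0.3, -0.8, -3.1]
opening: 0.0132
finger_force: 49.2
clock: 6.65
ee_pos: [0.4788, -0.0613, 0.0759]
orientation: [2.253, 2.117, 0.071]
ft_force: [0.4, 0.0, -3.7]
opening: 0.0137
finger_force: 49.5
tool shift mm [ 0.8 -4.6 29.6] turn [ 0.05  0.01 -0.08]
```

View pics/c4.png

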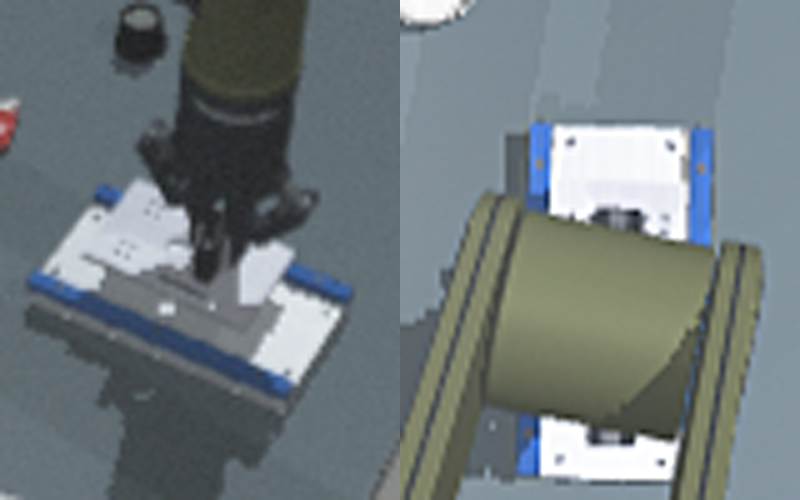

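The scene half shows the plate hovering over the channel, nose towards the pin end. The top view is blocked by the arm. I'll lower it to just above the rails and overlay the model on the picture.

```bash
python3 -m crank '[[0.8,-3.9,5,0,0,0,8],[0.8,-3.9,10,0,0,0,8],[0.8,-3.9,15,0,0,0,8],[0.8,-3.9,18.6,0,0,0,8],[0.8,-3.9,18.6,0,0,0,8],[0.8,-3.9,18.6,0,0,0,8],[0.8,-3.9,18.6,0,0,0,8],[0.8,-3.9,18.6,0,0,0,8]]'
cat > ov.py <<'E'
from d import *
import sys
a=vision.grab_frame('scene');cv2.imwrite(f'pics/s{sys.argv[1]}.png',a)
s=status.sense();Rc=R.from_rotvec(s['orientation']).as_matrix()
print(s['ee_pos'],s['ft_force'],s['opening'])
lat=float(sys.argv[2]);k=9;ox,oy,w,h=308,182,78,62
b=cv2.resize(a[oy:oy+h,ox:ox+w],None,fx=k,fy=k,interpolation=cv2.INTER_CUBIC)
def line(P,c):
    q=((proj('scene',P)-[ox,oy]+.5)*k*16).astype(int); cv2.polylines(b,[q.reshape(-1,1,2)],True,c,1,cv2.LINE_AA,4)
# plate top corners: plate x=tool y, plate y=tool x, up=-tool z; block at x=-20
p=np.array([[lat+sy*.04,.02+sx*.065,.014] for sx,sy in((1,1),(1,-1),(-1,-1),(-1,1))])
line(p@Rc.T+s['ee_pos'],(0,0,255))
r=R.from_euler('z',-3.5,degrees=True).as_matrix();o=np.array([.4996,-.0592,0])
for y0,y1 in((.0415,.055),(-.055,-.0415)):
    line(np.array([[-.105,y0,.03],[.105,y0,.03],[.105,y1,.03],[-.105,y1,.03]])@r.T+o,(0,255,255))
cv2.imwrite(f'pics/ov{sys.argv[1]}.png',b)
E
python3 ov.py 4 0.0026
```

```text
clock: 7.55
ee_pos: [0.4761, -0.06, 0.0567]
orientation: [2.253, 2.118, 0.071]
ft_force: [0.2, -0.0, -3.2]
opening: 0.0132
finger_force: 49.4
[ 0.47605838 -0.05999095  0.05669205] [-0.10409206 -0.23719974 -2.98762558] 0.013171568877480496
```

View pics/ov4.png

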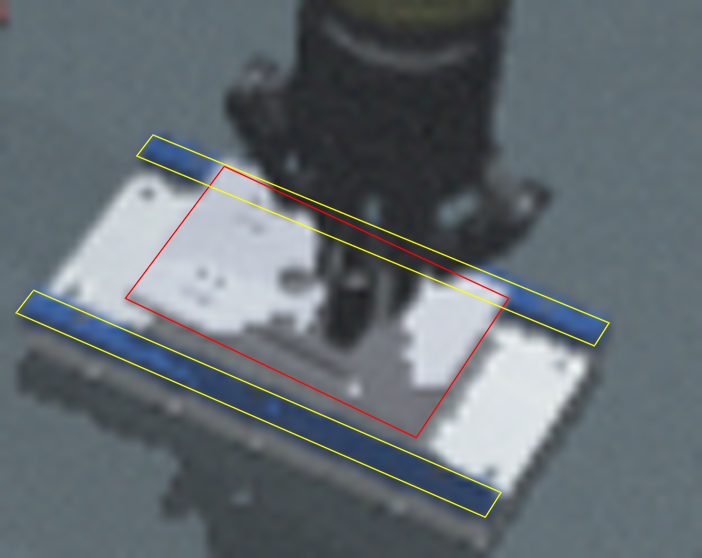

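The overlay nearly matches the rails. The plate's far edge looks about 5–10 px (1–2 mm) above the red model line between (240,163) and (490,275), so I'll measure that with edge profiles.

```bash
cat > prof.py <<'E'
from d import *
import sys
a=cv2.imread(f'pics/s{sys.argv[1]}.png').astype(np.float32)
def prof(f,xs,ls,ch):
    out=[]
    for l in ls:
        q=proj('scene',[f(x,l) for x in xs]).astype(np.float32)
        v=cv2.remap(a,q[:,0].reshape(-1,1),q[:,1].reshape(-1,1),cv2.INTER_CUBIC)[:,0]; out.append(ch(v))
    return np.array(out)
s=status.sense();Rc=R.from_rotvec(s['orientation']).as_matrix()
pl=lambda x,l:Rc@[l,.02+x,.014]+s['ee_pos']
r=R.from_euler('z',-3.5,degrees=True).as_matrix();o=np.array([.4996,-.0592,0])
jg=lambda x,l:r@[x,l,.03]+o
bl=lambda v:v[:,0]-v[:,2]; g=lambda v:v.mean(1)
L=np.arange(-8,9,1)/1000
np.set_printoptions(linewidth=200,precision=0,suppress=True)
print("L",L*1e3)
print("plate far blue nose/rear");print(prof(pl,np.array([30,35,40,45,50])/1e3,-.04+L,bl).T);print(prof(pl,np.array([-40,-45,-50,-55,-60])/1e3,-.04+L,bl).T)
print("plate near grey");print(prof(pl,np.array([25,35,45,55])/1e3,.04+L,g).T);print(prof(pl,np.array([-30,-45,-55])/1e3,.04+L,g).T)
print("far rail outer blue");print(prof(jg,np.array([-90,-80,75,85,95])/1e3,-.055+L,bl).T)
print("far rail inner");print(prof(jg,np.array([-95,-85,85,95])/1e3,-.0415+L,bl).T)
print("near rail inner blue");print(prof(jg,np.array([-95,-85,80,90,98])/1e3,.0415+L,bl).T)
print("near rail outer");print(prof(jg,np.array([-95,-60,60,90,98])/1e3,.055+L,bl).T)
E
python3 prof.py 4
```

```text
L [-8. -7. -6. -5. -4. -3. -2. -1.  0.  1.  2.  3.  4.  5.  6.  7.  8.]
plate far blue nose/rear
[[ 5.  5.  5.  6.  6.  6.  6.  5.  4.  4.  3.  3.  4.  5.  6.  7.  8.]
 [ 8.  8.  9.  9.  9.  8.  8.  7.  7.  6.  6.  6.  6.  6.  7.  9. 10.]
 [10.  8.  6.  6.  6.  6.  6.  6.  5.  4.  4.  4.  6.  8. 11. 13. 15.]
 [ 5.  5.  7.  8.  8.  8.  7.  7.  8.  9. 12. 15. 17. 19. 19. 19. 18.]
 [ 5.  6.  7.  8.  9. 10. 11. 13. 15. 17. 18. 19. 19. 19. 18. 18. 18.]]
[[ 8.  8.  7.  6.  5.  5.  5.  6.  8.  8.  8.  9.  9. 10. 11. 11. 11.]
 [15. 17. 19. 20. 21. 21. 20. 20. 20. 19. 17. 15. 14. 14. 15. 16. 16.]
 [39. 48. 56. 61. 61. 58. 53. 45. 36. 27. 20. 15. 12. 11. 11. 12. 12.]
 [57. 68. 77. 82. 82. 76. 67. 55. 41. 30. 22. 18. 16. 15. 15. 14. 14.]
 [43. 54. 64. 70. 71. 68. 60. 50. 39. 29. 20. 14. 11. 11. 13. 15. 15.]]
plate near grey
[[213. 213. 212. 205. 194. 178. 161. 143. 125. 110. 100. 100. 105. 112. 115. 115. 112.]
 [214. 216. 216. 213. 207. 197. 182. 164. 143. 124. 108. 100. 100. 106. 112. 116. 116.]
 [212. 213. 213. 212. 209. 201. 188. 172. 157. 142. 129. 117. 111. 110. 114. 117. 119.]
 [212. 211.
[... 1135 characters left out ...]
2. 58. 62. 61. 58. 54. 50. 49. 49. 50. 50.]
 [11. 12. 14. 16. 21. 26. 32. 38. 44. 48. 48. 45. 42. 40. 41. 43. 48.]
 [14. 17. 20. 23. 26. 31. 37. 43. 46. 45. 41. 38. 41. 49. 61. 72. 79.]
 [16. 18. 24. 30. 37. 47. 62. 77. 89. 96. 99. 98. 96. 95. 95. 95. 93.]
 [17. 19. 20. 23. 27. 37. 48. 64. 77. 87. 94. 97. 98. 98. 96. 93. 90.]]
near rail outer
[[49. 49. 50. 50. 50. 48. 47. 44. 41. 35. 30. 26. 22. 18. 14. 10.  9.]
 [50. 50. 51. 52. 51. 50. 47. 43. 39. 33. 29. 26. 23. 19. 15. 12. 10.]
 [94. 95. 93. 88. 78. 69. 59. 49. 39. 30. 25. 22. 20. 16. 12.  9.  7.]
 [95. 95. 94. 90. 81. 69. 57. 46. 37. 30. 25. 21. 18. 14. 10.  6.  5.]
 [97. 95. 92. 87. 80. 72. 62. 51. 41. 32. 27. 24. 21. 18. 16. 15. 15.]]
```

```bash
cat >> prof.py <<'E'
print("=====");L=np.arange(-14,6,1)/1000;print(L*1e3)
for x in (64,60,56,52,48,44,-48,-52,-56,-60,-63):print(x,prof(pl,[x/1e3],-.04+L,g)[:,0],prof(pl,[x/1e3],-.04+L,bl)[:,0])
print("nose edge along x");X=np.arange(-8,9)/1e3
for l in(-35,-20,0,20,35):print(l,prof(lambda x,d:pl(.065+d,x),[l/1e3],X,g)[:,0], 'rear',prof(lambda x,d:pl(-.065+d,x),[l/1e3],X,g)[:,0])
E
python3 prof.py 4 | sed -n '/=====/,$p'
```

```text
=====
[-14. -13. -12. -11. -10.  -9.  -8.  -7.  -6.  -5.  -4.  -3.  -2.  -1.   0.   1.   2.   3.   4.   5.]
64 [ 60.  69.  76.  83.  90.  98. 105. 110. 114. 119. 126. 136. 148. 161. 171. 182. 191. 196. 200. 200.] [11. 12. 13. 14. 16. 18. 20. 21. 21. 19. 18. 17. 16. 18. 20. 23. 25. 26. 26. 24.]
60 [ 49.  52.  56.  61.  65.  68.  72.  80.  89. 102. 113. 124. 136. 150. 165. 181. 190. 196. 199. 200.] [ 6.  6.  6.  8.  9. 12. 14. 17. 20. 22. 24. 26. 28. 28. 28. 25. 23. 20. 19. 18.]
56 [ 47.  46.  45.  43.  44.  48.  57.  68.  78.  91. 104. 118. 138. 157. 173. 183. 193. 201. 205. 206.] [ 6.  6.  5.  5.  5.  7.  9. 12. 14. 16. 17. 18. 19. 20. 20. 20. 19. 17. 17. 17.]
52 [ 46.  46.  45.  43.  42.  43.  46.  52.  61.  77.  96. 118. 137. 159. 178. 193. 203. 206. 205. 203.] [ 7.  6.  6.  5.  5.  5.  6.  8.  9. 11. 13. 15. 16. 17. 18. 18. 19. 18. 18. 17.]
48 [ 45.  46.  47.  48.  48.  46.  44.  42.  41.  41.  44.  53.  69.  98. 122. 144. 161. 177. 190. 196.] [ 9.  9.  8.  7.  6.  5.  5.  5.  6.  6.  6.  7.  8. 10. 12. 15. 17. 18. 19. 19.]
44 [ 76.  73.  70.  65.  60.  56.  51.  48.  45.  43.  41
[... 1298 characters left out ...]
1. 198. 192. 184. 170. 157. 143. 133. 122. 113. 105. 101.  98.] rear [220. 218. 213. 203. 191. 182. 176. 178. 186. 194. 200. 206. 212. 214. 214. 214. 215.]
0 [199. 199. 199. 200. 200. 200. 200. 201. 203. 206. 209. 211. 212. 213. 213. 214. 214.] rear [193. 174. 154. 144. 138. 133. 131. 134. 144. 161. 180. 192. 202. 209. 214. 214. 213.]
20 [212. 211. 211. 210. 210. 210. 209. 209. 209. 209. 210. 211. 212. 212. 211. 212. 212.] rear [188. 169. 153. 139. 131. 127. 123. 117. 111. 108. 107. 108. 111. 117. 123. 132. 143.]
35 [206. 207. 206. 208. 208. 208. 206. 203. 203. 204. 208. 211. 212. 212. 212. 211. 211.] rear [215. 200. 179. 158. 142. 133. 127. 120. 115. 113. 114. 115. 116. 118. 119. 120. 120.]
```

The plate and rails are shifted alike, about −1.5 mm and −1.9 mm in the scene frame, so they're aligned to roughly 0.4 mm. I'll lower it while watching the force.

```bash
python3 -m crank '[[-0.3,-0.1,1,0,0,0,8],[-0.3,-0.2,2,0,0,0,8],[-0.3,-0.3,4,0,0,0,8],[-0.3,-0.4,6,0,0,0,8],[-0.3,-0.5,7,0,0,0,8],[-0.3,-0.5,8,0,0,0,8],[-0.3,-0.5,8,0,0,0,8],[-0.3,-0.5,8,0,0,0,8]]'
python3 -m crank '[[0,0,0.5,0,0,0,8],[0,-0.1,1,0,0,0,8],[0,-0.1,1.5,0,0,0,8],[0,-0.1,2,0,0,0,8],[0,-0.2,2.5,0,0,0,8],[0,-0.2,3,0,0,0,8],[0,-0.2,3,0,0,0,8],[0,-0.2,3,0,0,0,8]]'
```

```text
clock: 8.4
ee_pos: [0.4759, -0.0603, 0.0485]
orientation: [2.253, 2.118, 0.07]
ft_force: [-0.7, 0.3, -3.3]
opening: 0.0132
finger_force: 49.4
clock: 9.2
ee_pos: [0.4759, -0.0603, 0.0455]
orientation: [2.253, 2.118, 0.07]
ft_force: [0.2, 0.1, -2.8]
opening: 0.0133
finger_force: 49.4
```

```bash
python3 -m crank '[[0,0,0.3,0,0,0,8],[0,0,0.6,0,0,0,8],[0,-0.1,0.9,0,0,0,8],[0,-0.1,1.2,0,0,0,8],[0,-0.1,1.5,0,0,0,8],[0,-0.1,1.5,0,0,0,8],[0,-0.1,1.5,0,0,0,8],[0,-0.1,1.5,0,0,0,8]]'
python3 -m crank '[[0,0,0.2,0,0,0,8],[0,0,0.4,0,0,0,8],[0,0,0.6,0,0,0,8],[0,0,0.8,0,0,0,8],[0,-0.1,1,0,0,0,8],[0,-0.1,1,0,0,0,8],[0,-0.1,1,0,0,0,8],[0,-0.1,1,0,0,0,8]]'
```

```text
clock: 10.0
ee_pos: [0.4759, -0.0603, 0.044]
orientation: [2.253, 2.118, 0.071]
ft_force: [0.8, -0.9, -2.3]
opening: 0.0132
finger_force: 49.4
clock: 10.8
ee_pos: [0.4759, -0.0603, 0.0431]
orientation: [2.253, 2.118, 0.071]
ft_force: [-0.2, -0.6, -2.4]
opening: 0.0134
finger_force: 49.7
```

```bash
python3 -m crank '[[0,0,0.2,0,0,0,8],[0,0,0.4,0,0,0,8],[0,0,0.6,0,0,0,8],[0,0,0.8,0,0,0,8],[0,-0.1,1,0,0,0,8],[0,-0.1,1,0,0,0,8],[0,-0.1,1,0,0,0,8],[0,-0.1,1,0,0,0,8]]'
python3 ov.py 5 0.0026; python3 prof.py 5 | sed -n '/=====/,$p'
```

```text
clock: 11.6
ee_pos: [0.476, -0.0603, 0.0428]
orientation: [2.253, 2.117, 0.071]
ft_force: [-2.4, 0.8, 7.8]
opening: 0.0132
finger_force: 51.5
[ 0.47599369 -0.06026575  0.0428509 ] [-3.44142778 -0.52772243  8.01206076] 0.01333273627720025
=====
[-14. -13. -12. -11. -10.  -9.  -8.  -7.  -6.  -5.  -4.  -3.  -2.  -1.   0.   1.   2.   3.   4.   5.]
64 [ 56.  61.  69.  78.  87.  92.  97. 102. 109. 117. 126. 135. 144. 155. 165. 171. 176. 180. 183. 188.] [15. 24. 36. 49. 64. 75. 83. 87. 85. 81. 73. 65. 58. 49. 40. 33. 27. 24. 23. 22.]
60 [ 50.  50.  50.  52.  56.  65.  77.  91. 102. 112. 123. 135. 148. 162. 175. 186. 196. 203. 206. 206.] [ 8. 10. 14. 21. 31. 46. 59. 69. 75. 75. 70. 62. 53. 44. 35. 29. 24. 19. 16. 15.]
56 [ 44.  43.  42.  42.  43.  44.  50.  57.  70.  86. 106. 126. 141. 157. 173. 188. 197. 201. 203. 202.] [ 4.  1. -1. -3. -2.  2. 11. 20. 30. 38. 43. 46. 45. 40. 34. 27. 23. 20. 19. 19.]
52 [ 44.  45.  45.  46.  47.  48.  50.  52.  55.  61.  72.  89. 113. 141. 164. 181. 191. 199. 203. 204.] [ 8.  8.  7.  6.  5.  5.  5.  6.  8.  9. 12. 15. 18. 20. 20. 20. 19. 17. 16. 15.]
48 [ 4
[... 1556 characters left out ...]
1. 202. 203. 206. 209. 212. 213. 212. 212. 212. 215. 216. 218.] rear [225. 226. 227. 225. 221. 213. 200. 184. 175. 175. 184. 195. 205. 210. 213. 214. 215.]
0 [201. 200. 199. 198. 198. 198. 199. 201. 203. 206. 209. 211. 212. 213. 214. 215. 214.] rear [225. 225. 225. 221. 212. 196. 178. 163. 155. 156. 168. 184. 198. 208. 212. 211. 210.]
20 [208. 207. 207. 206. 205. 203. 202. 203. 204. 206. 209. 210. 211. 211. 211. 210. 210.] rear [224. 224. 225. 223. 219. 207. 189. 166. 148. 135. 124. 115. 112. 112. 112. 111. 115.]
35 [212. 212. 209. 206. 205. 205. 206. 206. 206. 206. 206. 207. 210. 214. 217. 219. 219.] rear [121. 123. 125. 124. 121. 117. 113. 110. 112. 115. 117. 116. 114. 112. 110. 110. 113.]
```

View pics/ov5.png

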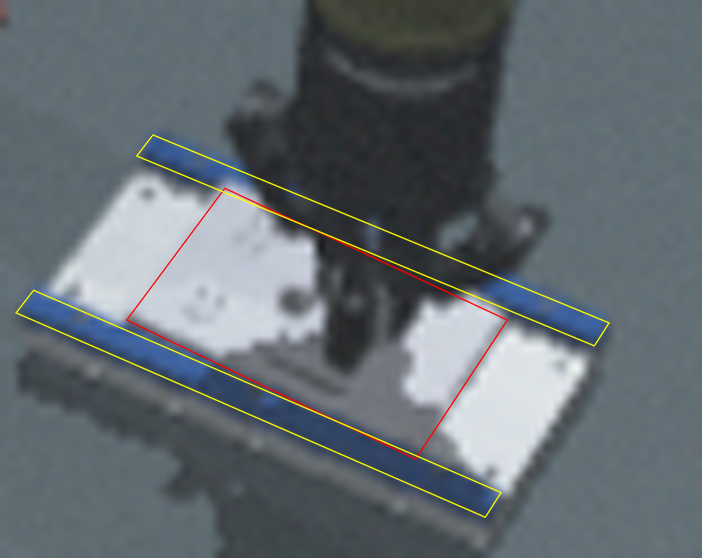

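Contact came at TCP z ≈ 0.043, the height expected for resting tilted on the pin. The picture shows the plate between the rails, with its rear edge from about (417,456) to (507,320). I'll ease up slightly and release.

```bash
python3 -m crank '[[0,0,-0.3,0,0,0,8],[0,0,-0.5,0,0,0,8],[0,0,-0.5,0,0,0,10],[0,0,-0.5,0,0,0,14],[0,0,-0.5,0,0,0,18],[0,0,-0.5,0,0,0,22],[0,0,-0.5,0,0,0,26],[0,0,-0.5,0,0,0,30]]'
python3 -m crank '[[0,0,0,0,0,0,34],[0,0,0,0,0,0,34],[0,0,0,0,0,0,34],[0,0,0,0,0,0,34],[0,0,0,0,0,0,34],[0,0,0,0,0,0,34],[0,0,0,0,0,0,34],[0,0,0,0,0,0,34]]'
python3 - <<'E'
from rig import vision; import cv2,numpy as np
a=vision.grab_frame('scene');cv2.imwrite('pics/s6.png',a)
cv2.imwrite('pics/c6.png',cv2.resize(a[182:244,308:386],None,fx=9,fy=9,interpolation=cv2.INTER_CUBIC))
E
```

```text
clock: 12.45
ee_pos: [0.4759, -0.0603, 0.0424]
orientation: [2.253, 2.118, 0.07]
ft_force: [0.7, -0.7, -0.2]
opening: 0.0299
finger_force: 0.0
clock: 13.25
ee_pos: [0.4758, -0.0603, 0.0425]
orientation: [2.253, 2.118, 0.071]
ft_force: [-0.4, 0.1, 0.3]
opening: 0.034
finger_force: 0.0
```

View pics/c6.png

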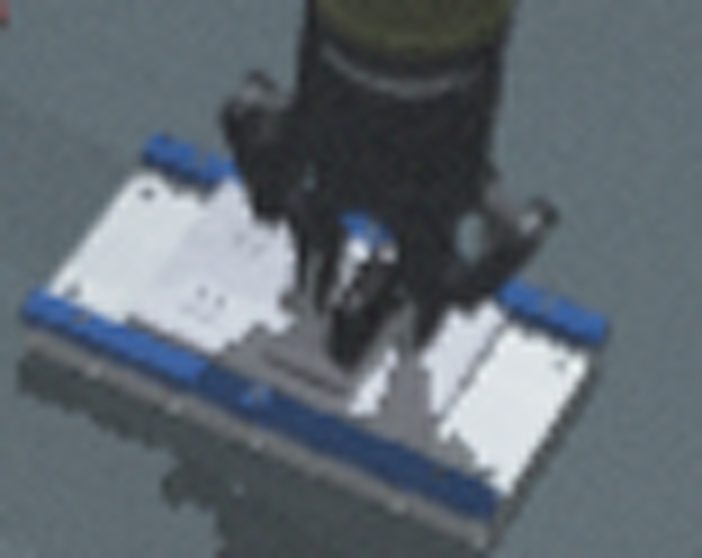

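The plate sits in the channel behind the pin, and the gripper is free. Next I push with the rear finger: first the free gap, then slowly.

```bash
python3 -m crank '[[0,0.5,-1,0,0,0,34],[0,2,-0.9,0,0,0,34],[0,3.5,-0.8,0,0,0,34],[0,5,-0.7,0,0,0,34],[0,6.5,-0.6,0,0,0,34],[0,8,-0.5,0,0,0,34],[0,8,-0.5,0,0,0,34],[0,8,-0.5,0,0,0,34]]'
python3 -m crank '[[0,0.5,0,0,0,0,34],[0,1,0.1,0,0,0,34],[0,1.5,0.1,0,0,0,34],[0,2,0.1,0,0,0,34],[0,2.5,0.2,0,0,0,34],[0,3,0.2,0,0,0,34],[0,3.5,0.2,0,0,0,34],[0,4,0.3,0,0,0,34]]'
python3 -m crank '[[0,0.5,0,0,0,0,34],[0,1,0.1,0,0,0,34],[0,1.5,0.1,0,0,0,34],[0,2,0.1,0,0,0,34],[0,2.5,0.2,0,0,0,34],[0,3,0.2,0,0,0,34],[0,3.5,0.2,0,0,0,34],[0,4,0.3,0,0,0,34]]'
```

```text
clock: 14.1
ee_pos: [0.4837, -0.0607, 0.0435]
orientation: [2.253, 2.118, 0.07]
ft_force: [0.8, 0.0, -0.4]
opening: 0.0338
finger_force: 0.0
clock: 14.9
ee_pos: [0.4871, -0.0609, 0.0434]
orientation: [2.254, 2.119, 0.069]
ft_force: [-2.2, 0.4, 0.9]
opening: 0.034
finger_force: 1.0
clock: 15.7
ee_pos: [0.4919, -0.0613, 0.0435]
orientation: [2.253, 2.118, 0.071]
ft_force: [-2.6, 0.3, 0.8]
opening: 0.0341
finger_force: 1.0
```

```bash
python3 -m crank '[[0,0.5,0,0,0,0,34],[0,1,0.1,0,0,0,34],[0,1.5,0.1,0,0,0,34],[0,2,0.1,0,0,0,34],[0,2.5,0.2,0,0,0,34],[0,3,0.2,0,0,0,34],[0,3,0.2,0,0,0,34],[0,3,0.2,0,0,0,34]]'
python3 -m crank '[[0,0.3,0,0,0,0,34],[0,0.6,0,0,0,0,34],[0,0.9,0.1,0,0,0,34],[0,1.2,0.1,0,0,0,34],[0,1.5,0.1,0,0,0,34],[0,1.5,0.1,0,0,0,34],[0,1.5,0.1,0,0,0,34],[0,1.5,0.1,0,0,0,34]]'
python3 -m crank '[[0,0.3,0,0,0,0,34],[0,0.6,0,0,0,0,34],[0,0.9,0.1,0,0,0,34],[0,1.2,0.1,0,0,0,34],[0,1.5,0.1,0,0,0,34],[0,1.5,0.1,0,0,0,34],[0,1.5,0.1,0,0,0,34],[0,1.5,0.1,0,0,0,34]]'
```

```text
clock: 16.5
ee_pos: [0.4949, -0.0615, 0.0435]
orientation: [2.253, 2.118, 0.071]
ft_force: [-1.3, -0.2, 0.2]
opening: 0.0342
finger_force: 0.5
clock: 17.3
ee_pos: [0.4964, -0.0615, 0.0435]
orientation: [2.253, 2.118, 0.071]
ft_force: [-0.9, 0.1, -1.0]
opening: 0.0341
finger_force: 0.4
clock: 18.1
ee_pos: [0.4979, -0.0616, 0.0435]
orientation: [2.253, 2.118, 0.071]
ft_force: [-0.3, -0.1, -1.3]
opening: 0.0342
finger_force: 0.4
```

```bash
for i in 1; do python3 -m crank '[[0,0.2,0,0,0,0,34],[0,0.4,0,0,0,0,34],[0,0.6,0,0,0,0,34],[0,0.8,0.1,0,0,0,34],[0,1.0,0.1,0,0,0,34],[0,1.2,0.1,0,0,0,34],[0,1.4,0.1,0,0,0,34],[0,1.5,0.1,0,0,0,34]]'; done
python3 -m crank '[[0,0.2,0,0,0,0,34],[0,0.4,0,0,0,0,34],[0,0.6,0,0,0,0,34],[0,0.8,0.1,0,0,0,34],[0,1.0,0.1,0,0,0,34],[0,1.0,0.1,0,0,0,34],[0,1.0,0.1,0,0,0,34],[0,1,0.1,0,0,0,34]]'
```

```text
clock: 18.9
ee_pos: [0.4996, -0.0618, 0.0436]
orientation: [2.253, 2.118, 0.071]
ft_force: [-0.0, -0.1, 0.0]
opening: 0.034
finger_force: 0.0
clock: 19.7
ee_pos: [0.5, -0.0617, 0.0434]
orientation: [2.253, 2.118, 0.07]
ft_force: [-1.0, -0.0, 0.9]
opening: 0.034
finger_force: 0.5
```

```bash
python3 -m crank '[[0,0.2,0,0,0,0,34],[0,0.4,0,0,0,0,34],[0,0.6,0,0,0,0,34],[0,0.6,0,0,0,0,34],[0,0.6,0,0,0,0,34],[0,0.6,0,0,0,0,34],[0,0.6,0,0,0,0,34],[0,0.6,0,0,0,0,34]]'; python3 - <<'E'
from h import *
a=vision.grab_frame('scene');cv2.imwrite('pics/s7.png',a)
b=cv2.imread('pics/s6.png'); f=lambda i:cv2.resize(i[185:242,308:386],(400,292),interpolation=cv2.INTER_CUBIC)
cv2.imwrite('pics/c7.png',cv2.resize(a[182:244,308:386],None,fx=9,fy=9,interpolation=cv2.INTER_CUBIC))
E
```

```text
clock: 20.5
ee_pos: [0.5009, -0.0618, 0.0435]
orientation: [2.253, 2.118, 0.071]
ft_force: [-1.5, -0.5, -0.3]
opening: 0.0338
finger_force: 0.5
```

```bash
python3 -m crank '[[0,0.2,0,0,0,0,34],[0,0.4,0,0,0,0,34],[0,0.6,0,0,0,0,34],[0,0.8,0,0,0,0,34],[0,0.8,0,0,0,0,34],[0,0.8,0,0,0,0,34],[0,0.8,0,0,0,0,34],[0,0.8,0,0,0,0,34]]'
python3 -m crank '[[0,0.2,0,0,0,0,34],[0,0.4,0,0,0,0,34],[0,0.6,0,0,0,0,34],[0,0.8,0,0,0,0,34],[0,0.8,0,0,0,0,34],[0,0.8,0,0,0,0,34],[0,0.8,0,0,0,0,34],[0,0.8,0,0,0,0,34]]'
```

```text
clock: 21.35
ee_pos: [0.5018, -0.0619, 0.0436]
orientation: [2.253, 2.118, 0.071]
ft_force: [-1.0, -0.5, -0.9]
opening: 0.0338
finger_force: 0.4
clock: 22.15
ee_pos: [0.5025, -0.0619, 0.0436]
orientation: [2.253, 2.118, 0.071]
ft_force: [-0.7, 0.2, -1.1]
opening: 0.034
finger_force: 0.4
```

```bash
for i in a; do python3 -m crank '[[0,0.2,0,0,0,0,34],[0,0.4,0,0,0,0,34],[0,0.6,0,0,0,0,34],[0,0.8,0,0,0,0,34],[0,0.8,0,0,0,0,34],[0,0.8,0,0,0,0,34],[0,0.8,0,0,0,0,34],[0,0.8,0.1,0,0,0,34]]'; done
python3 -m crank '[[0,0.2,0,0,0,0,34],[0,0.4,0,0,0,0,34],[0,0.6,0,0,0,0,34],[0,0.8,0,0,0,0,34],[0,0.8,0,0,0,0,34],[0,0.8,0,0,0,0,34],[0,0.8,0,0,0,0,34],[0,0.8,0.1,0,0,0,34]]'
```

```text
clock: 22.95
ee_pos: [0.5033, -0.062, 0.0436]
orientation: [2.253, 2.118, 0.071]
ft_force: [-1.1, -0.4, -0.4]
opening: 0.0342
finger_force: 0.5
clock: 23.75
ee_pos: [0.5041, -0.062, 0.0435]
orientation: [2.253, 2.118, 0.071]
ft_force: [-1.5, 0.7, 0.9]
opening: 0.034
finger_force: 0.8
```

```bash
python3 -m crank '[[0,0.2,0,0,0,0,34],[0,0.4,0,0,0,0,34],[0,0.6,0,0,0,0,34],[0,0.8,0,0,0,0,34],[0,0.8,0,0,0,0,34],[0,0.8,0,0,0,0,34],[0,0.8,0,0,0,0,34],[0,0.8,0.1,0,0,0,34]]'
python3 -m crank '[[0,0.2,0,0,0,0,34],[0,0.4,0,0,0,0,34],[0,0.6,0,0,0,0,34],[0,0.8,0,0,0,0,34],[0,0.8,0,0,0,0,34],[0,0.8,0,0,0,0,34],[0,0.8,0,0,0,0,34],[0,0.8,0.1,0,0,0,34]]'
```

```text
clock: 24.55
ee_pos: [0.5047, -0.0621, 0.0434]
orientation: [2.253, 2.118, 0.07]
ft_force: [-2.6, 1.0, 2.1]
opening: 0.0339
finger_force: 1.2
clock: 25.35
ee_pos: [0.5049, -0.062, 0.0433]
orientation: [2.254, 2.119, 0.069]
ft_force: [-5.8, 0.3, 4.0]
opening: 0.0338
finger_force: 2.5
```

The force rose to 5.8 N with almost no motion, after it had briefly fallen to zero earlier when the plate dropped. That is the hard stop on the pin, so I'll back off, lift clear and check.

```bash
python3 -m crank '[[0,-2,0,0,0,0,34],[0,-5,0,0,0,0,34],[0,-9,0,0,0,0,34],[0,-9,0,0,0,0,34],[0,-9,-8,0,0,0,34],[0,-8,-20,0,0,0,34],[0,-7,-35,0,0,0,34],[0,-6,-50,0,0,0,34]]'
python3 -m crank '[[0,-20,-20,0,0,0,34],[0,-60,-50,0,0,0,34],[50,-80,-90,0,0,0,34],[100,-80,-100,0,0,0,34],[150,-80,-100,0,0,0,34],[200,-80,-100,0,0,0,34],[230,-80,-100,0,0,0,34],[230,-80,-100,0,0,0,34]]'
python3 - <<'E'
from h import *
a=vision.grab_frame('scene');b=vision.grab_frame('top');cv2.imwrite('pics/s8.png',a);cv2.imwrite('pics/t8.png',b)
f=lambda i,x,y,w,h,W,H:cv2.resize(i[y:y+h,x:x+w],(W,H),interpolation=cv2.INTER_CUBIC)
cv2.imwrite('pics/c8.png',np.hstack([f(a,308,182,78,62,450,560)*1,f(b,282,176,60,90,350,560)]))
E
```

```text
clock: 26.15
ee_pos: [0.4968, -0.0616, 0.0939]
orientation: [2.253, 2.117, 0.071]
ft_force: [-0.2, -0.1, -0.0]
opening: 0.034
finger_force: 0.0
clock: 26.95
ee_pos: [0.4255, 0.1789, 0.1888]
orientation: [2.246, 2.125, 0.079]
ft_force: [-0.2, -0.2, -0.1]
opening: 0.0341
finger_force: 0.0
```

View pics/c8.png

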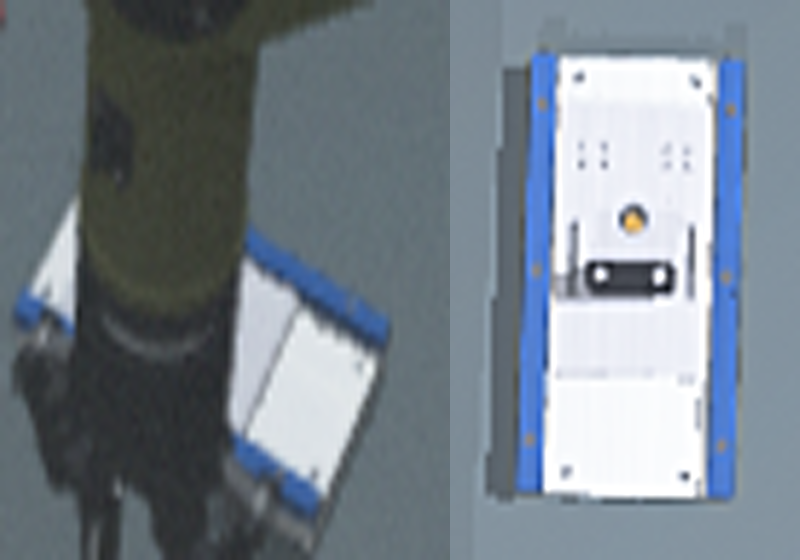

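The top view shows the brass pin inside the hole at (633,221), with the plate flat between the rails and square to them. The gripper is clear, and the jig hasn't visibly moved.

```bash
python3 -c "
from rig import close_job
print(close_job())"
```

```text
the job is handed in; nothing more can be done
None
```

The steel plate lies flat in the larger jig with its hole over the brass pin and the gripper clear, and the job was handed in at about 27 s. The jig did not visibly move.

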